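# Book a specimen in at the hardness tester with the code reader

## Robot

A 7-joint arm with a two-finger parallel gripper is mounted at the origin on the work surface. World frame = base frame: x ahead of the robot, y to its left, z up, the work surface at z = 0. Lengths are in m, angles in rad, forces in N, time in s.
With the tool pointing down it reaches from about 0.425 to 0.925 m from the base axis. Payload 6.8 kg.
Tool frame: the origin (TCP) lies between the finger pads; the fingertips stand 14 mm ahead of it and the grasp point (between the pads) lies 5 mm behind it; z points along the fingers, y is the line along which they close (so a half turn about z gives the same grasp; the last joint's range is limited). The gripper opens to 85 mm and grips with 20 to 120 N. Pads are 22 mm wide; open, the fingers measure 114 mm over their backs; the gripper's body (76 mm by 85 mm) begins 54 mm behind the grasp point. The pads swing forward as they close: fully open they stand 13 mm farther back than shut.
Start: joints at [-0.108, 0.477, 0.022, 1.555, -0.011, 1.109, -0.083], TCP at [0.675, 0, 0.245] pointing down, gripper open.
Joint ranges: [-2.96, 2.96], [-0.34, 2.1], [-1.41, 1.46], [0.24, 2.44], [-1.37, 4.51], [0.17, 1.92], [-2.96, 2.96]. Speed limits (rad/s): [2.39, 2.39, 3.14, 3.14, 3.14, 3.14, 3.14].

## Interface

Orientations are given as a rotation vector (axis times angle).
In Python, from bench import r, eyes, ticket gives the robot as it stands. The module is installed in compiled form; this text tells all that it offers.
- The arm moves only by the tool arm_command, never from a script. Its argument "plan" is text: rows parted by semicolons, each of 4 numbers parted by spaces: the shift along the tool's x, y, z in m, then the turn about the tool's z in degrees. In form: tx ty tz yaw; .... A call has 1 to 20 rows; each row shifts and turns the commanded pose from where the row before left it, along the tool's axes as they then stand; what a row does not reach is not made up. A row lasts 1/8 s, in which the tool goes at most 62.5 mm and 10.7 degrees, less where a joint would pass 70% of its speed; a pose out of reach is approached as far as the arm can. A call is refused whole if a number of a shift passes 0.0625 or a number of a turn 10.7, either way. A call with a gripper value outside its range is refused whole. "hand" is the closure, from -1 (fully open) to 1 (shut), set as the call begins (left out, the last holds). The fingers move at their own pace and stop on an object; "grip_force" is the grip in N (left out, the last holds). Time passes only in rows, so rows that do not move let the fingers close. It gives the time, the measured TCP pose, the force, the opening and the grip force at its end, in the units of the state.
- r.get_obs(): the state, without advancing time (a new reading comes with each control period).
- eyes.grab_frame(name): name is "scene" or "side" or "wrist"; returns (picture, depth): 480x640x3 uint8, red, green, blue; 480x640 float32, m along the optical axis (not along the pixel's ray), 0 where there is no reading.
- eyes.calibration(name): a dict with "fov_y" (degrees; the focal length in pixels is half the picture's height over the tangent of half this angle, whatever the lens; pixels are square), "cx", "cy" (the principal point, pixels), "origin" and "attitude" of the camera in the world; the wrist camera has in their place "tool_from_camera" (4x4, takes a point from camera to tool coordinates, whose origin is the TCP and whose axes are the flange's). Camera axes: x right, y up, looking along -z (the intrinsics and any distortion apply to the point x, -y, -z); pixel columns grow to the right and rows downward; lengths in m; the calibration is good to about 2 mm. A picture is of the moment at which its call begins: read the wrist's pose just before it. calibration takes no time and is no camera call.
- ticket.hand_in(): hands the job in; it is judged then, once.
The state is a dict: "clock": time; "joints": joint angles; "qvel": joint speeds; "tau": joint torques, N m; "tcp_pos": TCP position; "orientation": TCP orientation; "contact_force": force on the tool from outside, world axes, zero at the start; "moment": the same for the moment, N m; "grip_width": finger opening in m; "gripper_force": force on a finger pad.
Only numpy, scipy, OpenCV 4.12 (cv2) and the standard library are available. Lean on these libraries where they do the work, as an engineer would, in place of code of your own. Each camera call takes 0.05 s, during which the arm holds its last target. There are 200 camera calls.

## Task

Draw the square stick-shaped code reader straight up out of its rack and scan the label on the specimen plate that carries the single round specimen: point the reader's nose straight down at the middle of the label from about 10 cm above it and hold still for a second. Then tilt the reader to face the label on the sloping front of the control console squarely, again with its nose about 10 cm from the middle of that label, and finish like that: still gripping the reader, raised clear of everything, motionless and aimed. Leave everything else on the bench where it is.

Things in the scene. Friction and masses are not known exactly. Their poses are not given: they have to be found in the camera images.
- reader_center (a point): the code reader: white plastic square stick, 28 x 28 x 170 mm, about 0.15 kg, loose and upright, nose down, in one of the rack's two sockets (either one), nose 12 mm and tail 182 mm above the bench. This point is its centre. z runs from nose to tail; x and y are square to its flat sides. It reads along -z, out of the nose; its turn about its own length does not matter
- reader_nose (a point): the middle of the reader's nose face, 85 mm from its centre, 170 mm from its tail; same axes as the reader
- rack: fixed grey plastic block, 70 (x) x 150 (y) x 70 mm high, origin at the centre of its underside. Two square sockets, 32 mm wide, 58 mm deep, open upwards at y = +40 and -40 mm; one holds the reader (2 mm play each side, clear once lifted 58 mm), the other the torch
- torch_center (a point): bystander: round aluminium torch, 26 mm diameter at its foot and 22 mm above, 118 mm long, upright in the rack's other socket, its top 130 mm above the bench; this point is its centre
- plate_round_label (a point): the specimen plate to be scanned: aluminium plate, 100 x 70 x 12 mm, loose on the bench, with a single round black specimen (32 mm diameter, 34 mm above the bench at its top, with a small steel disc in the middle). This point: middle of its bar label (paper with dark bars, 44 along x, 56 mm along y), 13 mm above the bench. z is up; x points from label to specimen (plate centre at x = +24, specimen +44 mm). The three plates may lie in any order.
- plate_bar_label (a point): bystander: aluminium plate, 100 x 70 x 12 mm, loose on the bench, with a single long steel bar (54 x 14 mm, top 28 mm above the bench). This point: middle of its bar label (paper with dark bars, 44 along x, 56 mm along y), 13 mm above the bench. z is up; x points from label to specimen (plate centre at x = +24, specimen +44 mm). The three plates may lie in any order.
- plate_pair_label (a point): bystander: aluminium plate, 100 x 70 x 12 mm, loose on the bench, with a pair of square steel specimens (18 mm each, top 30 mm above the bench). This point: middle of its bar label (paper with dark bars, 44 along x, 56 mm along y), 13 mm above the bench. z is up; x points from label to specimen (plate centre at x = +24, specimen +44 mm). The three plates may lie in any order.
- console_label (a point): middle of the printed bar label (60 mm along y, 44 mm along the slope) on the tester's control console. z points squarely out of the sloping face, towards the robot's side and up, 42 degrees from vertical; y is level, x runs up the slope. The label's middle is about 70 mm above the bench
- console: fixed white wedge-shaped control console, 180 (x) x 220 (y) x 156 mm high, origin at the centre of its underside; its sloping face (42 degrees from level) rises from 30 mm height at its front (-x) edge to 156 mm and carries a keypad, a screen and the label, at y = -50 mm beside the keypad
- test_block_center (a point): bystander: loose round steel test block, 64 mm diameter, 14 mm high; this point is its centre
- jar_center (a point): bystander: loose amber jar with black lid, 60 mm diameter, 75 mm high; this point is its centre, 37 mm up
- driver_grip (a point): bystander: loose screwdriver, 170 mm long, lying on the bench; this point is on its handle
Not all that is in view belongs to the job. Leave any orange or purple look-alike of the rack alone.

How it is judged:
By the outcome, as a careful person would: the job done as asked, in the order asked, and still so for the second after the job is handed in, while the arm keeps its last pose, push and grip.
It also fails if it takes over 38 s, if anything falls off the work surface, if the arm or the gripper's body presses on something with over 40 N, if the wrist force passes 120 N, or if a joint passes its speed limit or range.

## Working session

There is one attempt and no reset: what is moved stays moved. The work goes in short steps, Python scripts to look and compute and a tool call to move; the robot and the scene stay as the last step left them, time stands still between calls to the robot, and variables do not carry over. Pictures are saved under pics/ and viewed, at most 10 in all, crops included, and the job is handed in when it is done.

Besides the shell and the picture viewer there is one more tool, called after "Call:" as name(argument=value, ...) on one line, values as JSON. arm_command: Moves the arm, as the interface text tells. Its arguments: {"type":"object","properties":{"plan":{"type":"string"},"hand":{"type":"number"},"grip_force":{"type":"number"}},"required":["plan"]}

```bash
mkdir -p pics
cat > h.py <<'E'
import numpy as np, cv2
from scipy.spatial.transform import Rotation as R
from bench import r, eyes, ticket
def grab(n,save=True):
    o=r.get_obs(); p,d=eyes.grab_frame(n); c=eyes.calibration(n)
    np.savez(f'{n}.npz',p=p,d=d,pos=o['tcp_pos'],ori=o['orientation'])
    return p,d,c,o
def cloud(d,c,o=None):
    f=240/np.tan(np.radians(c['fov_y'])/2)
    v,u=np.mgrid[0:480,0:640].astype(float)
    X=np.stack([(u-c['cx'])/f*d,-(v-c['cy'])/f*d,-d],-1)
    if 'origin' in c:
        A=np.array(c['attitude']); A=A if A.shape==(3,3) else R.from_rotvec(A).as_matrix()
        return X@A.T+np.array(c['origin'])
    T=np.array(c['tool_from_camera']); X=X@T[:3,:3].T+T[:3,3]
    return X@R.from_rotvec(o['orientation']).as_matrix().T+np.array(o['tcp_pos'])
E
python3 - <<'E'
from h import *
for n in ['scene','side','wrist']:
    p,d,c,o=grab(n); print(n,c); np.save(n+'_X.npy',cloud(d,c,o)); cv2.imwrite(f'pics/{n}0.png',p[...,::-1])
print(o)
E
```

```text
scene {'fov_y': 49.58691146926307, 'cx': 314.66458134524436, 'cy': 233.33147705273697, 'origin': array([1.23359472, 0.35928834, 0.67463166]), 'attitude': array([0.56755504, 1.01729574, 1.91703537])}
side {'fov_y': 53.08542886097967, 'cx': 317.3444785820437, 'cy': 236.18641477767997, 'origin': array([-0.03802999, -0.80963002,  0.61657538]), 'attitude': array([ 1.01632509, -0.33863331, -0.59777366])}
wrist {'fov_y': 64.47429462005123, 'cx': 313.4617435126769, 'cy': 237.58511572321225, 'tool_from_camera': array([[-1.09571184e-05,  9.54390371e-01,  2.98561585e-01,
         7.53043608e-02],
       [ 9.99999574e-01, -2.65176889e-04,  8.84371587e-04,
        -1.64233034e-03],
       [ 9.23207359e-04,  2.98561468e-01, -9.54389961e-01,
        -1.27629121e-01],
       [ 0.00000000e+00,  0.00000000e+00,  0.00000000e+00,
         1.00000000e+00]])}
{'clock': 0.1, 'joints': array([-0.10811925,  0.47771205,  0.0223514 ,  1.55634587, -0.01151082,
        1.10931494, -0.08309918]), 'qvel': array([ 0.00035082,  0.00077465,  0.00296853, -0.00322355,  0.00113719,
        0.0027543 , -0.00087314]), 'tau': array([ 5.69385389e-03, -5.97765398e+01,  1.61440808e+00, -2.81952703e+01,
        1.29656185e-02,  5.02699884e-03, -1.13572563e-05]), 'tcp_pos': array([6.74486864e-01, 1.06722920e-06, 2.44429544e-01]), 'orientation': array([-2.22064359e+00, -2.22070481e+00,  1.95687993e-03]), 'contact_force': array([ 0.02705434,  0.10081248, -0.63629114]), 'moment': array([-0.04772388, -0.01216148,  0.02068615]), 'gripper_force': 0.0, 'grip_width': 0.08585068205071854}
```

View pics/scene0.png

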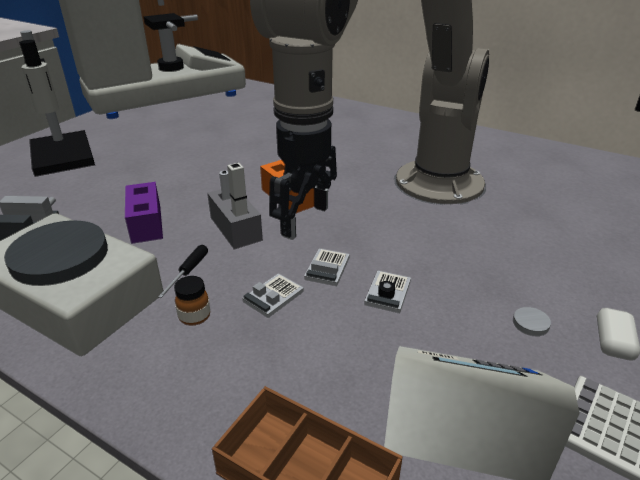

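View pics/side0.png

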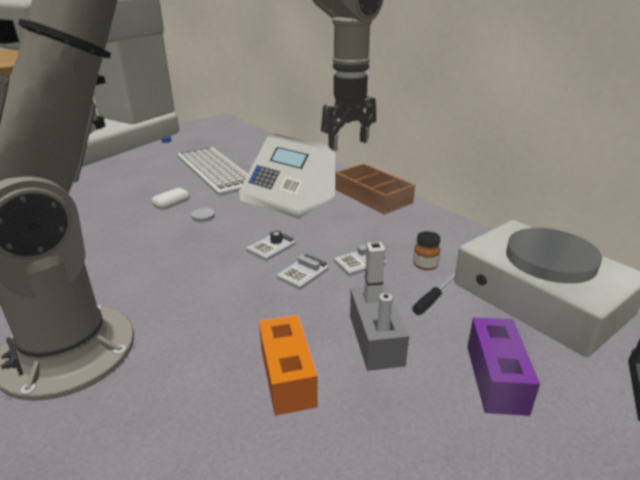

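Scene: grey rack at (235,218) holds the reader, tall square white, at (237,185) and the shorter round torch at (224,182). Candidate plates: pair at (274,294), bar at (328,266), round black specimen at (388,290). The last one fits. In the side view they are at (360,260), (304,270) and (270,245), and the console label is at (291,184).

Run:
```python
from h import *
def show(n,pts):
    X=np.load(n+'_X.npy')
    for k,(u,v) in pts.items(): print(n,k,np.round(np.nanmedian(X[v-1:v+2,u-1:u+2].reshape(-1,3),0),4))
show('scene',dict(readertop=(236,166),torchtop=(224,174),label=(394,279),spec=(387,288),bench=(450,250),bench2=(200,160)))
show('side',dict(readertop=(375,245),torchtop=(386,297),label=(263,247),spec=(276,236),conlab=(291,184),bench=(330,320),bench2=(440,350)))
for n in ['scene','side']:
    X=np.load(n+'_X.npy');d=np.load(n+'.npz')['d'];p=np.load(n+'.npz')['p'].astype(int)
    ok=d>0
    rx={'scene':(200,270,150,250),'side':(340,415,235,375)}[n]
    m=np.zeros_like(ok);m[rx[2]:rx[3],rx[0]:rx[1]]=1;m&=ok
    for lab,lo,hi in [('racktop',.062,.078),('tt',.122,.137),('rt',.174,.19)]:
        q=X[m&(X[...,2]>lo)&(X[...,2]<hi)&(X[...,0]>.3)]
        if len(q)<5: print(n,lab,len(q));continue
        rr=cv2.minAreaRect((q[:,:2]*1000).astype(np.float32)); print(n,lab,len(q),rr,np.round(np.median(q,0),4))
# console plane, side
X=np.load('side_X.npy');p=np.load('side.npz')['p']
q=X[150:200,265:310].reshape(-1,3); q=q[(q[:,2]>.03)&(q[:,2]<.16)]
for _ in range(5):
    c=q.mean(0);w=np.linalg.svd(q-c)[2][2]if len(q)<3000 else np.linalg.eigh(np.cov((q-c).T))[1][:,0]
    e=(q-c)@w;q=q[abs(e)<2.5*e.std()+1e-4]
print('plane',c,w*np.sign(w[2]),e.std(),len(q))
a=cv2.resize(np.load('scene.npz')['p'][135:315,200:425],None,fx=3,fy=3,interpolation=2)
b=cv2.resize(p[130:290,225:400],None,fx=3,fy=3,interpolation=2)
cv2.imwrite('pics/cropa.png',a[...,::-1]);cv2.imwrite('pics/cropb.png',b[...,::-1])
```

```text
scene readertop [ 0.4853 -0.2894  0.1812]
scene torchtop [ 0.4509 -0.358   0.1292]
scene label [0.4602 0.0728 0.0125]
scene spec [0.5166 0.082  0.0338]
scene bench [ 0.2893  0.1317 -0.0007]
scene bench2 [ 0.2311 -0.6457 -0.0018]
side readertop [ 0.4838 -0.2932  0.1837]
side torchtop [ 0.4437 -0.3657  0.1316]
side label [0.4685 0.0752 0.0138]
side spec [0.5035 0.0664 0.035 ]
side conlab [0.6636 0.229  0.0739]
side bench [ 0.4332 -0.232   0.0013]
side bench2 [ 0.5372 -0.4216  0.0014]
scene racktop 803 ((416.98602294921875, -311.7655029296875), (177.0446014404297, 171.44578552246094), 60.73025894165039) [ 0.4831 -0.3051  0.0688]
scene tt 147 ((468.6485290527344, -325.501220703125), (108.62039947509766, 27.453996658325195), 62.39530944824219) [ 0.4868 -0.2901  0.129 ]
scene rt 122 ((485.0059814453125, -293.45867919921875), (35.033851623535156, 27.95705223083496), 64.24012756347656) [ 0.4889 -0.2881  0.1803]
side racktop 1629 ((463.83758544921875, -329.731201171875), (153.435546875, 70.95303344726562), 60.67003631591797) [ 0.4485 -0.3519  0.0708]
side tt 257 ((465.02301025390625, -329.18609619140625), (107.12078857421875, 28.686504364013672), 63.61298751831055) [ 0.4522 -0.3559  0.1302]
side rt 188 ((482.6738586425781, -295.4490051269531), (29.35272979736328, 26.99481964111328), 62.181251525878906) [ 0.4794 -0.2998  0.1824]
plane [0.67266623 0.26371066 0.09137517] [-0.64099093 -0.20427522  0.73986639] 0.0021879548099543763 2165
```

View pics/cropa.png

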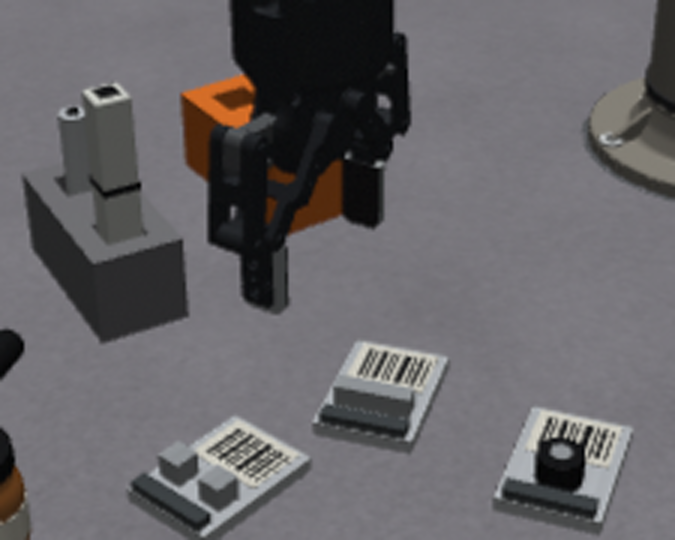

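View pics/cropb.png

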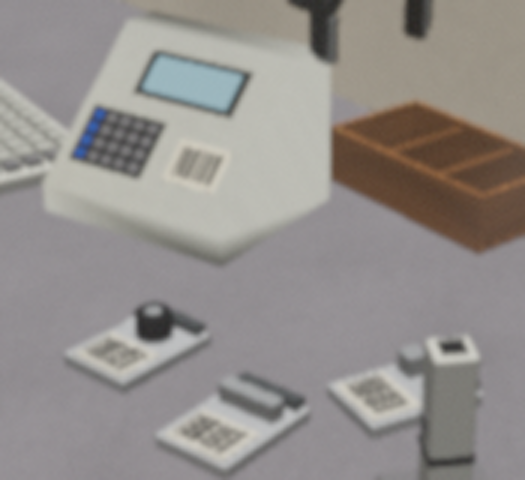

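Crop A confirms both: the upright square white reader is at crop (110,150), and the single round specimen plate is at (565,455). Crop B shows the console label at (198,166). The interface only allows yaw, so the arm can't tilt the tool. I'll pivot the reader between the pads by pushing its nose side against the fixed rack's end wall.

Run:
```python
from h import *
for n in ['wrist','side','scene']:
    X=np.load(n+'_X.npy');z=np.load(n+'.npz');d=z['d'];p=z['p'].astype(int);g=p.sum(2)/3
    near=(np.hypot(X[...,0]-.4685,X[...,1]-.0752)<.11)&(d>0)
    q=X[near&(X[...,2]>.006)&(X[...,2]<.02)]
    s=X[near&(X[...,2]>.025)&(X[...,2]<.045)]
    print(n,len(q), cv2.minAreaRect((q[:,:2]*1000).astype(np.float32)) if len(q)>5 else '', 'spec',s.mean(0) if len(s) else '')
    b=X[near&(X[...,2]>.006)&(X[...,2]<.02)&(p[...,0]-p[...,2]>12)]
    if len(b): print('  warm label',len(b),b.mean(0))
    # obstacles beyond rack end
    o=X[(d>0)&(X[...,2]>.01)&(X[...,2]<.3)&(np.hypot(X[...,0]-.515,X[...,1]+.235)<.1)]
    print('  near rack end',len(o),np.round(np.percentile(o,[2,98],axis=0),3) if len(o) else '')
X=np.load('side_X.npy');p=np.load('side.npz')['p'].astype(int)
w=(p[...,0]-p[...,2]);m=np.zeros(w.shape,bool);m[172:200,276:306]=1
print(np.percentile(w[m],[10,50,90]))
m&=w>np.percentile(w[m],[10,90]).mean(); print('console label',np.argwhere(m).mean(0),np.median(X[m],0),X[m].mean(0))
# corners of console face edges for azimuth: front bottom edge
S=np.load('scene_X.npy');q=S[(S[...,2]>.145)&(S[...,2]<.165)&(S[...,0]>.6)&(S[...,0]<1.1)&(S[...,1]>-.0)&(S[...,1]<.5)]
rr=cv2.minAreaRect((q[:,:2]*1000).astype(np.float32));print('console top',len(q),rr)
```

```text
wrist 7476 ((496.5275573730469, 39.160552978515625), (101.66777801513672, 138.25645446777344), 11.26220703125) spec [0.50988477 0.07643547 0.03283185]
  near rack end 221 [[ 0.451 -0.284  0.068]
 [ 0.468 -0.259  0.07 ]]
side 597 ((488.1301574707031, 71.10647583007812), (102.38623046875, 74.33650207519531), 13.268854141235352) spec [0.50622159 0.07204504 0.0330969 ]
  warm label 17 [0.46038782 0.0624928  0.01364753]
  near rack end 1599 [[ 0.444 -0.315  0.023]
 [ 0.517 -0.254  0.183]]
scene 1012 ((498.8302917480469, 40.375755310058594), (105.75181579589844, 139.24212646484375), 11.687821388244629) spec [0.51352997 0.07876721 0.03192206]
  warm label 57 [0.4610396  0.06540256 0.01196571]
  near rack end 1994 [[ 0.462 -0.327  0.013]
 [ 0.53  -0.248  0.181]]
[ 8.  9. 16.]
console label [184.79136691 290.23741007] [0.66119236 0.22895513 0.07260235] [0.65849456 0.2262951  0.07445973]
console top 5775 ((752.8853759765625, 310.64617919921875), (53.985538482666016, 220.27293395996094), 17.365114212036133)
```

Call:
arm_command(plan="-0.0492 -0.032 0 0;-0.0492 -0.032 0 0;-0.0492 -0.032 0 0;-0.0492 -0.032 0 0;-0.0492 -0.032 0 0;-0.0492 -0.032 0 0;0 0 0 9.3;0 0 0 9.3;0 0 0 9.4;0 0 0 0;0 0 0 0", hand=-1)

```text
clock: 1.52
tcp_pos: [0.483, -0.295, 0.2452]
orientation: [-2.69, -1.622, 0.0]
contact_force: [-0.1, 0.3, 0.1]
grip_width: 0.0857
gripper_force: 0.0
```

```bash
cat > m.py <<'E'
from h import *
o=r.get_obs();M=R.from_rotvec(o['orientation']).as_matrix()
print('t',o['clock'],'tcp',np.round(o['tcp_pos'],4),'xang',np.degrees(np.arctan2(M[1,0],M[0,0])),'down',np.round(M[:,2],3),'w',o['grip_width'],'gf',o['gripper_force'],'F',np.round(o['contact_force'],1),'q',np.round(o['joints'],2))
def go(x,y,z): print('go',np.round(M.T@(np.array([x,y,z])-o['tcp_pos']),4))
E
python3 - <<'E'
from m import *
go(.483,-.295,.140)
p,d,c,o=grab('wrist');X=cloud(d,c,o)
q=X[(d>0)&(X[...,2]>.17)&(X[...,2]<.19)&(np.hypot(X[...,0]-.483,X[...,1]+.295)<.04)]
print(len(q),cv2.minAreaRect((q[:,:2]*1000).astype(np.float32)),np.median(q,0))
q=X[(d>0)&(X[...,2]>.063)&(X[...,2]<.076)]
print(len(q),cv2.minAreaRect((q[:,:2]*1000).astype(np.float32)))
cv2.imwrite('pics/w1.png',p[...,::-1])
E
```

```text
t 1.525 tcp [ 0.483  -0.295   0.2452] xang 62.189899931626975 down [-0.  0. -1.] w 0.08568379329853457 gf 0.0 F [-0.1  0.3  0.1] q [ 0.27  0.3   0.21  1.83 -0.07  1.02  0.02]
go [0.     0.     0.1052]
2624 ((483.0984191894531, -294.5882568359375), (27.916486740112305, 27.902240753173828), 61.19789123535156) [ 0.48391503 -0.29259601  0.18087458]
20355 ((475.7636413574219, -383.19281005859375), (264.517822265625, 506.3685302734375), 79.18121337890625)
```

View pics/w1.png

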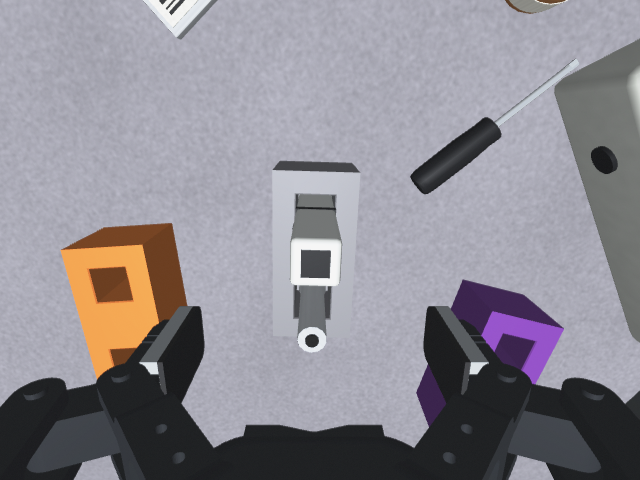

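The wrist view shows the reader's tail centred at (316,262), between the open fingers. The torch is behind it at (312,340). I'll go down and grip.

Call:
arm_command(plan="0 0 0.035 0;0 0 0.035 0;0 0 0.025 0;0 0 0.010 0;0 0 0 0;0 0 0 0")

```text
clock: 2.33
tcp_pos: [0.4837, -0.2956, 0.1414]
orientation: [2.691, 1.618, 0.002]
contact_force: [0.0, -0.0, 0.1]
grip_width: 0.0854
gripper_force: 0.0
```

Call:
arm_command(plan="0 0 0 0;0 0 0 0;0 0 0 0;0 0 0 0;0 0 0 0;0 0 0 0;0 0 0 0;0 0 0 0", hand=1, grip_force=50)

```text
clock: 3.32
tcp_pos: [0.4834, -0.2954, 0.1406]
orientation: [2.692, 1.618, 0.001]
contact_force: [1.0, -0.3, 5.6]
grip_width: 0.0278
gripper_force: 49.1
```

Call:
arm_command(plan="0 0 -0.01 0;0 0 -0.02 0;0 0 -0.03 0;0 0 -0.03 0;0 0 -0.02 0;0 0 -0.01 0;0 0 0 0")

```text
clock: 4.2
tcp_pos: [0.4829, -0.2951, 0.2604]
orientation: [2.693, 1.618, 0.0]
contact_force: [0.2, -0.3, -1.6]
grip_width: 0.0272
gripper_force: 49.1
```

Run:
```python
from m import *
go(.466,.066,.2416)
```

```text
t 4.2 tcp [ 0.4829 -0.2951  0.2604] xang 62.00132827045723 down [ 0.  0. -1.] w 0.027233136873903947 gf 49.05040204524994 F [ 0.2 -0.3 -1.6] q [ 0.26  0.28  0.22  1.82 -0.07  1.05  0.02]
go [ 0.3109 -0.1844  0.0188]
```

Call:
arm_command(plan="0.015 -0.009 0 0;0.033 -0.02 0 0;0.044 -0.026 0 0;0.044 -0.026 0 0;0.044 -0.026 0 0;0.044 -0.026 0 0;0.044 -0.026 0 0;0.03 -0.017 0 0;0.013 -0.008 0 0;0 0 0.0188 0;0 0 0 0;0 0 0 0")

```text
clock: 5.7
tcp_pos: [0.4665, 0.0651, 0.2417]
orientation: [2.694, 1.616, -0.001]
contact_force: [-0.5, -0.3, -1.6]
grip_width: 0.0274
gripper_force: 48.9
```

Run:
```python
from m import *
p,d,c,o=grab('wrist');X=cloud(d,c,o);cv2.imwrite('pics/w2.png',p[...,::-1])
s=X[(d>0)&(X[...,2]>.027)&(X[...,2]<.045)&(np.hypot(X[...,0]-.51,X[...,1]-.075)<.03)]
print('spec',len(s),cv2.minAreaRect((s[:,:2]*1000).astype(np.float32)) if len(s) else'')
near=(np.hypot(X[...,0]-.488,X[...,1]-.071)<.085)&(d>0)&(X[...,2]>.006)&(X[...,2]<.02)
print(near.sum(),cv2.minAreaRect((X[near][:,:2]*1000).astype(np.float32)))
for n in ['scene','side']:
    p,d,c,o=grab(n);X=cloud(d,c)
    T=np.array(o['tcp_pos'])
    q=X[(d>0)&(np.hypot(X[...,0]-T[0],X[...,1]-T[1])<.03)&(X[...,2]>.08)&(X[...,2]<.2)]
    near=(np.hypot(X[...,0]-.488,X[...,1]-.071)<.085)&(d>0)&(X[...,2]>.006)&(X[...,2]<.02)
    print(n,'lowest',np.percentile(q[:,2],[0.5,2]),'slices',[np.round(q[abs(q[:,2]-h)<.008].mean(0),3) for h in(.125,.16,.19)])
    print(cv2.minAreaRect((X[near][:,:2]*1000).astype(np.float32)))
```

```text
t 5.7 tcp [0.4665 0.0651 0.2417] xang 61.92778120708856 down [-0. -0. -1.] w 0.027429821617526644 gf 48.859679102897644 F [-0.5 -0.3 -1.6] q [-0.23  0.15 -0.05  2.03  0.01  0.97 -0.77]
spec 1024 ((508.189208984375, 76.68222045898438), (30.773330688476562, 30.794092178344727), 62.41215896606445)
5933 ((489.3807067871094, 72.55292510986328), (100.1642837524414, 70.16167449951172), 11.224564552307129)
scene lowest [0.11406841 0.11603832] slices [array([0.477, 0.07 , 0.125]), array([0.477, 0.071, 0.16 ]), array([0.477, 0.071, 0.19 ])]
((493.0893249511719, 74.4149169921875), (104.66145324707031, 70.4957046508789), 10.786081314086914)
side lowest [0.11578914 0.11716834] slices [array([0.461, 0.054, 0.126]), array([0.461, 0.054, 0.16 ]), array([0.46 , 0.054, 0.19 ])]
((489.9590148925781, 71.92900085449219), (103.6725082397461, 75.833984375), 11.64643669128418)
```

View pics/w2.png

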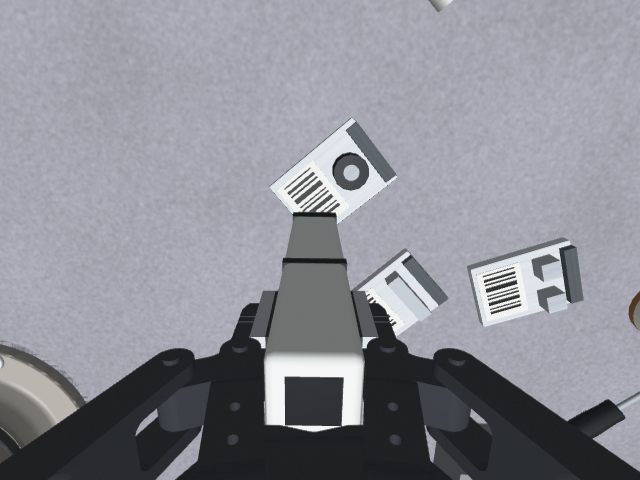

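The wrist view shows the nose just over the bar label at (310,195) on the round-specimen plate (specimen at (350,170)). The label is about 3 mm off, so I'll trim that and hold still.

Call:
arm_command(plan="0.0022 -0.0023 0 0;0 0 0 0;0 0 0 0;0 0 0 0;0 0 0 0;0 0 0 0;0 0 0 0;0 0 0 0;0 0 0 0;0 0 0 0;0 0 0 0;0 0 0 0;0 0 0 0;0 0 0 0")

```text
clock: 7.6
tcp_pos: [0.4656, 0.0688, 0.2415]
orientation: [-2.693, -1.618, 0.0]
contact_force: [1.1, 0.5, -1.3]
grip_width: 0.0277
gripper_force: 48.9
```

Run:
```python
from m import *
u=np.array([np.cos(np.radians(61.5)),np.sin(np.radians(61.5))])
e=np.array([.4636,-.3298])+.075*u; print('edge',e)
a=e+.025*u; go(a[0],a[1],.2604); go(a[0],a[1],.160)
```

```text
t 7.6 tcp [0.4656 0.0688 0.2415] xang 62.00132718894939 down [-0.  0. -1.] w 0.027738053487373175 gf 48.86668503284454 F [ 1.1  0.5 -1.3] q [-0.23  0.15 -0.05  2.03  0.01  0.97 -0.78]
edge [ 0.49938691 -0.26388872]
go [-0.2529  0.1863 -0.0189]
go [-0.2529  0.1863  0.0815]
```

Call:
arm_command(plan="-0.012 0.009 -0.009 0;-0.03 0.022 -0.01 0;-0.036 0.0265 0 0;-0.036 0.0265 0 0;-0.036 0.0265 0 0;-0.036 0.0265 0 0;-0.033 0.0245 0 0;-0.023 0.017 0 0;-0.011 0.008 0 0;0 0 0.02 0;0 0 0.04 0;0 0 0.03 0;0 0 0.01 0;0 0 0 0")

```text
clock: 9.35
tcp_pos: [0.5115, -0.2419, 0.1607]
orientation: [-2.692, -1.618, 0.0]
contact_force: [-0.1, -0.5, -2.1]
grip_width: 0.0276
gripper_force: 48.9
```

Run:
```python
from m import *
go(.5113,-.2419,.160)
u=np.array([np.cos(np.radians(61.5)),np.sin(np.radians(61.5))])
for n in ['side','scene']:
    p,d,c,o=grab(n);X=cloud(d,c)
    s=(X[...,:2]-np.array([.4636,-.3298]))@u; t=(X[...,:2]-np.array([.4636,-.3298]))@np.array([-u[1],u[0]])
    k=(d>0)&(abs(t)<.033)&(abs(X[...,2]-.07)<.005)&(abs(s)<.09)
    print(n,'rack s range',np.percentile(s[k],[1,99]))
    k=(d>0)&(abs(t)<.03)&(s>.08)&(s<.13)&(X[...,2]>.02)&(X[...,2]<.13)
    print('reader s',k.sum(),np.percentile(s[k],[2,50,98]) if k.sum() else '')
```

```text
t 9.35 tcp [ 0.5115 -0.2419  0.1607] xang 62.01963371254508 down [-0.  0. -1.] w 0.027569927144985695 gf 48.94625723361969 F [-0.1 -0.5 -2.1] q [ 0.2   0.4   0.17  1.91 -0.09  0.84 -0.08]
go [-0.0001 -0.0002  0.0007]
side rack s range [-0.07540782  0.08836734]
reader s 501 [0.08489851 0.08806505 0.11024164]
scene rack s range [-0.0725043   0.07792696]
reader s 636 [0.09149125 0.11522124 0.11873949]
```

Call:
arm_command(plan="-0.01 0 0 0;-0.008 0 0 0;-0.008 0 0 0;-0.008 0 0 0;-0.008 0 0 0;-0.008 0 0 0;0 0 0 0", grip_force=30)

```text
clock: 10.32
tcp_pos: [0.4883, -0.2863, 0.161]
orientation: [2.693, 1.617, 0.002]
contact_force: [1.8, 2.9, -0.3]
grip_width: 0.0276
gripper_force: 47.3
```

```bash
cat > tilt.py <<'E'
from m import *
T=np.array(o['tcp_pos']); G=T-.005*M[:,2]
def tilt():
    for n in ['side','scene']:
        p,d,c,_=grab(n);X=cloud(d,c);L=(X-G)@M   # tool-frame
        k=(d>0)&(abs(L[...,1])<.022)&(L[...,2]>.025)&(L[...,2]<.14)&(L[...,0]>-.03)&(L[...,0]<.14)&(X[...,2]>.078)
        q=L[k]
        # project onto tool x-z; fit dominant line direction by histogram over angles of compactness
        best=min(np.arange(-10,65,.25),key=lambda a:(lambda v:np.percentile(v,95)-np.percentile(v,5))(q[:,0]*np.cos(np.radians(a))-q[:,2]*np.sin(np.radians(a))))
        a=np.radians(best);v=q[:,0]*np.cos(a)-q[:,2]*np.sin(a);l=q[:,0]*np.sin(a)+q[:,2]*np.cos(a)
        print(n,len(q),'tilt',best,'width',np.percentile(v,[2,98]),'len',np.percentile(l,[1,99]),'side',np.percentile(q[:,1],[2,98]))
    return
E
python3 -c "
from tilt import *
tilt()
import cv2;cv2.imwrite('pics/t1.png',np.load('side.npz')['p'][170:350,300:520,::-1].repeat(3,0).repeat(3,1))"
```

```text
t 10.325 tcp [ 0.4883 -0.2863  0.161 ] xang 61.961141887965596 down [ 0.001  0.001 -1.   ] w 0.027572338938001505 gf 47.257000207901 F [ 1.8  2.9 -0.3] q [ 0.28  0.4   0.18  1.91 -0.09  0.84  0.02]
side 384 tilt 22.25 width [-0.01302458  0.01147892] len [0.02449899 0.09286565] side [-0.01505545  0.01163937]
scene 497 tilt 21.25 width [-0.00601856  0.02143189] len [0.03283793 0.09980084] side [-0.01326527  0.01437522]
```

View pics/t1.png

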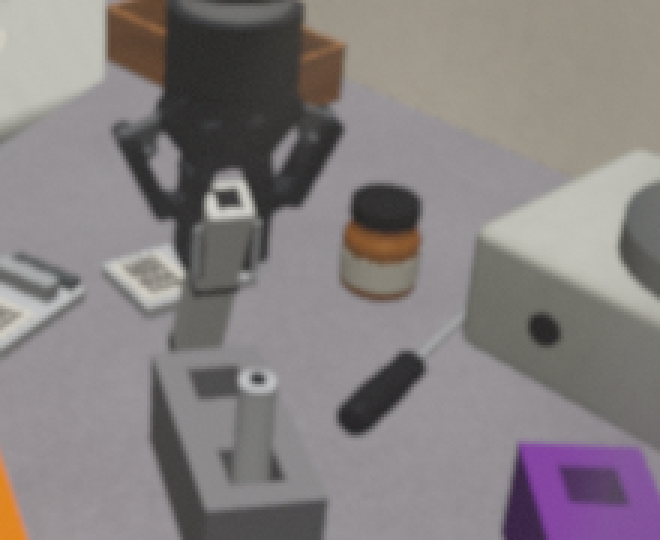

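The reader is pivoting as planned: about 22° now, and the torch and rack are undisturbed. I'll keep going.

Call:
arm_command(plan="-0.008 0 0 0;-0.008 0 0 0;-0.008 0 0 0;-0.008 0 0 0;-0.007 0 0 0;-0.004 0 0 0;0 0 0 0;0 0 0 0")

```text
clock: 11.42
tcp_pos: [0.4676, -0.3246, 0.1607]
orientation: [2.693, 1.618, -0.001]
contact_force: [0.4, 3.2, 1.1]
grip_width: 0.0275
gripper_force: 47.5
```

```bash
python3 -c "
from tilt import *
tilt()"
```

```text
t 11.425 tcp [ 0.4676 -0.3246  0.1607] xang 61.99358386920462 down [-0. -0. -1.] w 0.02752621950312999 gf 47.45423197746277 F [0.4 3.2 1.1] q [ 0.35  0.4   0.19  1.9  -0.1   0.84  0.1 ]
side 255 tilt 45.25 width [-0.01707585  0.00917305] len [0.02738892 0.12134158] side [-0.0151742   0.01157984]
scene 608 tilt 45.5 width [-0.01136884  0.01656048] len [0.03953588 0.13204154] side [-0.01321769  0.01414039]
```

Call:
arm_command(plan="0 0 -0.01 0;0 0 -0.03 0;0 0 -0.04 0;0 0 -0.03 0;0 0 -0.01 0;0 0 0 0;0 0 0 0", grip_force=70)

```text
clock: 12.4
tcp_pos: [0.467, -0.324, 0.279]
orientation: [-2.691, -1.617, 0.002]
contact_force: [-0.4, -0.1, -2.0]
grip_width: 0.0273
gripper_force: 70.9
```

```bash
cat >> tilt.py <<'E'
def faces():
    """tilt from plane normals of the reader's visible faces"""
    for n in ['side','scene','wrist']:
        p,d,c,ob=grab(n);X=cloud(d,c,ob);L=(X-G)@M
        k=(d>0)&(abs(L[...,1])<.025)&(L[...,2]>.027)&(L[...,2]<.14)&(L[...,0]>-.03)&(L[...,0]<.14)&(X[...,2]>.06)
        if n!='wrist': k&=(X[...,2]>.075)
        q=L[k]; rng=np.random.default_rng(0); best=None
        if len(q)<50: print(n,len(q)); continue
        for _ in range(1500):   # RANSAC planes parallel to tool y (the top/under face)
            a,b=q[rng.choice(len(q),2,False)]; t=np.array([b[0]-a[0],b[2]-a[2]]); l=np.hypot(*t)
            if l<.03: continue
            nn=np.array([t[1],-t[0]])/l; e=abs((q[:,[0,2]]-a[[0,2]])@nn)<.0015
            if best is None or e.sum()>best.sum(): best=e
        s=q[best][:,[0,2]]; m=s.mean(0); v=np.linalg.svd(s-m,full_matrices=False)[2][0]; v*=np.sign(v[1])
        off=m[0]*v[1]-m[1]*v[0]
        l=q[:,[0,2]]@v; print(n,len(q),best.sum(),'tilt',np.degrees(np.arctan2(v[0],v[1])).round(2),'offset',off.round(4),'nose len',np.percentile(l,[98,99.5]).round(4))
E
python3 -c "
from tilt import *
faces();tilt()"
```

```text
t 12.4 tcp [ 0.467 -0.324  0.279] xang 61.99545035179951 down [-0.002  0.001 -1.   ] w 0.027263229035384015 gf 70.9476900100708 F [-0.4 -0.1 -2. ] q [ 0.32  0.27  0.21  1.79 -0.06  1.09  0.07]
side 503 332 tilt 38.88 offset -0.0064 nose len [0.129  0.1309]
scene 775 353 tilt 39.55 offset 0.0195 nose len [0.1368 0.1373]
wrist 7478 7272 tilt 39.14 offset 0.0191 nose len [0.1304 0.1328]
side 513 tilt 39.5 width [-0.00827269  0.01741627] len [0.02855249 0.13012948] side [-0.01481763  0.01241491]
scene 786 tilt 39.0 width [-0.00340603  0.0242388 ] len [0.04012647 0.1368649 ] side [-0.01262522  0.01469376]
```

In the air the tilt measures 39.2° after springback, 3° short. I'll go back for a small extra push.

Call:
arm_command(plan="0.006 0 0 0;0.006 0 0.02 0;0 0 0.04 0;0 0 0.04 0;0 0 0.0183 0;0 0 0 0;-0.006 0 0 0;-0.006 0 0 0;-0.005 0 0 0;-0.003 0 0 0;0 0 0 0;0 0 0 0", grip_force=30)

```text
clock: 14.15
tcp_pos: [0.4656, -0.3299, 0.1631]
orientation: [-2.692, -1.619, -0.005]
contact_force: [2.4, 4.8, 0.9]
grip_width: 0.0272
gripper_force: 71.0
```

Call:
arm_command(plan="0 0 -0.01 0;0 0 -0.03 0;0 0 -0.04 0;0 0 -0.03 0;0 0 -0.01 0;0 0 0 0;0 0 0 0", grip_force=70)

```text
clock: 15.02
tcp_pos: [0.4632, -0.331, 0.2808]
orientation: [-2.691, -1.617, 0.002]
contact_force: [-0.0, 0.3, -1.8]
grip_width: 0.0272
gripper_force: 70.9
```

```bash
python3 -c "
from tilt import *
faces()"
```

```text
t 15.025 tcp [ 0.4632 -0.331   0.2808] xang 61.99322479212703 down [-0.002  0.001 -1.   ] w 0.027152442140419314 gf 70.91129779815674 F [-0.   0.3 -1.8] q [ 0.34  0.27  0.22  1.78 -0.06  1.1   0.08]
side 495 316 tilt 39.7 offset -0.0062 nose len [0.1291 0.1311]
scene 762 329 tilt 40.12 offset 0.02 nose len [0.137  0.1374]
wrist 7613 7388 tilt 39.99 offset 0.0192 nose len [0.1312 0.1336]
```

Call:
arm_command(plan="0.007 0 0 0;0.007 0 0.02 0;0 0 0.04 0;0 0 0.04 0;0 0 0.021 0;0 0 0 0;-0.006 0 0 0;-0.006 0 0 0;-0.005 0 0 0;-0.003 0 0 0;0 0 0 0;0 0 0 0;0 0 -0.01 0;0 0 -0.03 0;0 0 -0.04 0;0 0 -0.03 0;0 0 -0.01 0;0 0 0 0;0 0 0 0")

```text
clock: 17.55
tcp_pos: [0.4604, -0.3363, 0.2798]
orientation: [-2.691, -1.617, 0.002]
contact_force: [0.5, -0.0, -2.4]
grip_width: 0.0272
gripper_force: 70.7
```

Run:
```python
from tilt import *
faces()
# console target
th=np.radians(41.5)
```

```text
t 17.55 tcp [ 0.4604 -0.3363  0.2798] xang 61.9882282338063 down [-0.002  0.001 -1.   ] w 0.027169924853905795 gf 70.73095679283142 F [ 0.5 -0.  -2.4] q [ 0.35  0.27  0.22  1.78 -0.07  1.09  0.09]
side 459 290 tilt 41.9 offset -0.0059 nose len [0.1296 0.1325]
scene 740 306 tilt 42.74 offset 0.0196 nose len [0.1377 0.138 ]
wrist 7811 7574 tilt 42.21 offset 0.0194 nose len [0.1314 0.1336]
```

The tilt is now 42.2°. Next I'll carry it to the console, staying high, and yaw to face it.

Call:
arm_command(plan="0.015 -0.006 0 0;0.035 -0.015 0 0;0.046 -0.0195 0 0;0.046 -0.0195 0 0;0.046 -0.0195 0 0;0.046 -0.0195 0 0;0.046 -0.0195 0 0;0.046 -0.0195 0 0;0.046 -0.0195 0 0;0.046 -0.0195 0 0;0.035 -0.015 0 0;0.018 -0.0075 0 0;0 0 0 7;0 0 0 9.5;0 0 0 9.5;0 0 0 9.5;0 0 0 9;0 0 0 0;0 0 0 0")

```text
clock: 20.08
tcp_pos: [0.506, 0.1726, 0.2811]
orientation: [3.104, 0.482, -0.0]
contact_force: [0.4, -0.1, -2.5]
grip_width: 0.0274
gripper_force: 70.6
```

Run:
```python
from tilt import *
faces()
go(.5066,.1805,.2377)
p,d,c,o=grab('wrist');X=cloud(d,c,o);cv2.imwrite('pics/w3.png',p[...,::-1]); np.save('w3X.npy',X)
```

```text
t 20.075 tcp [0.506  0.1726 0.2811] xang 17.642394835131796 down [-0. -0. -1.] w 0.02738967548247433 gf 70.61261057853699 F [ 0.4 -0.1 -2.5] q [-0.41  0.21 -0.04  1.85  0.01  1.08 -1.72]
side 382 143 tilt 41.86 offset -0.0062 nose len [0.1302 0.1328]
scene 1085 726 tilt 42.12 offset 0.0207 nose len [0.1368 0.137 ]
wrist 7799 7578 tilt 42.15 offset 0.0193 nose len [0.1313 0.1336]
go [ 0.0029 -0.0074  0.0434]
```

View pics/w3.png

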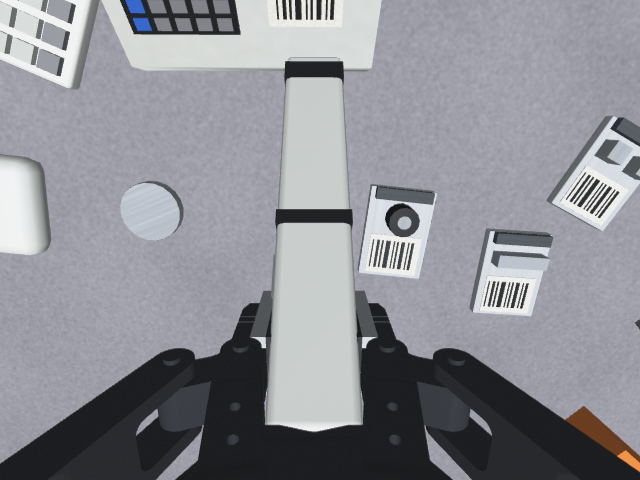

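The wrist view shows the reader foreshortened, with its nose at (314,65). The lower part of the console label spans columns 268–344, with its bottom edge near row 26. I'll use that to refine the target.

Run:
```python
from h import *
X=np.load('w3X.npy'); n0=None
q=X[2:60,250:360].reshape(-1,3);q=q[(q[:,2]>.034)&(q[:,2]<.13)&(q[:,0]>.6)]
for _ in range(6):
    c=q.mean(0);w=np.linalg.eigh(np.cov((q-c).T))[1][:,0];w*=np.sign(w[2]);e=(q-c)@w;q=q[abs(e)<2.5*e.std()]
print('n',w,'azim',np.degrees(np.arctan2(-w[1],-w[0])),'incl',np.degrees(np.arccos(w[2])),e.std())
im=cv2.imread('pics/w3.png').astype(int)
print('row14',[(u,tuple(im[14,u])) for u in list(range(262,274,2))+list(range(338,350,2))]); print('col',[(v,tuple(im[v,306])) for v in range(14,36,2)])
y=np.array([-np.sin(np.radians(17.4)),np.cos(np.radians(17.4)),0]);up=np.cross(y,w)
def P(u,v): return X[v-1:v+2,u-1:u+2].reshape(-1,3).mean(0)
for v in(10,18): print(P(269,v),P(342,v),'width',np.linalg.norm(P(269,v)-P(342,v)))
b=(P(269,25)+P(342,25))/2; print('bottom mid',b,'label mid',b+.022*up, 'up',up)
L=b+.022*up
```

```text
n [-0.65210459 -0.20496368  0.72989691] azim 17.448510153721678 incl 43.12224777126308 0.0007051735626543936
row14 [(262, (np.int64(217), np.int64(219), np.int64(216))), (264, (np.int64(216), np.int64(218), np.int64(215))), (266, (np.int64(215), np.int64(218), np.int64(214))), (268, (np.int64(230), np.int64(234), np.int64(233))), (270, (np.int64(228), np.int64(233), np.int64(233))), (272, (np.int64(227), np.int64(232), np.int64(232))), (338, (np.int64(234), np.int64(238), np.int64(238))), (340, (np.int64(231), np.int64(236), np.int64(236))), (342, (np.int64(225), np.int64(228), np.int64(227))), (344, (np.int64(217), np.int64(218), np.int64(214))), (346, (np.int64(216), np.int64(217), np.int64(214))), (348, (np.int64(217), np.int64(219), np.int64(214)))]
col [(14, (np.int64(45), np.int64(42), np.int64(41))), (16, (np.int64(44), np.int64(41), np.int64(40))), (18, (np.int64(44), np.int64(41), np.int64(40))), (20, (np.int64(225), np.int64(230), np.int64(230))), (22, (np.int64(233), np.int64(238), np.int64(238))), (24, (np.int64(228), np.int64(233), np.int64(234))), (26, (np.int64(227), np.int64(232), np.int64(231))), (28, (np.int64(216), np.int64(218), np.int64(214))), (30, (np.int64(216), np.int64(218), np.int64(214))), (32, (np.int64(216), np.int64(218), np.int64(214))), (34, (np.int64(217), np.int64(218), np.int64(214)))]
[0.64507152 0.25373493 0.06390875] [0.66283771 0.19808528 0.06325671] width 0.058420429143615026
[0.64048304 0.25303195 0.05900325] [0.65852913 0.19626938 0.05861482] width 0.05956342564710961
bottom mid [0.64531015 0.22344396 0.05530021] label mid [0.66063309 0.22824588 0.07033846] up [0.69649707 0.21826895 0.683557  ]
```

Call:
arm_command(plan="0.003 -0.0068 0 0;0 0 0.01 0;0 0 0.015 0;0 0 0.012 0;0 0 0.008 0;0 0 0 0;0 0 0 0;0 0 0 0;0 0 0 0")

```text
clock: 21.4
tcp_pos: [0.5072, 0.1804, 0.2366]
orientation: [-3.105, -0.478, -0.001]
contact_force: [-0.3, -0.8, -2.2]
grip_width: 0.0276
gripper_force: 70.7
```

Run:
```python
from tilt import *
faces()
go(.5068,.180,.236)
th=np.radians(42.2);ax=np.cos(th)*M[:,2]+np.sin(th)*M[:,0]
nose=G+.1345*ax+.006*(np.cos(th)*M[:,0]-np.sin(th)*M[:,2])
L=np.array([.661,.2285,.071]);n=np.array([-.639,-.200,.743]);v=L-nose
print('nose',nose,'dist',v@ax,'lateral',np.linalg.norm(v-(v@ax)*ax),'ang',np.degrees(np.arccos(-ax@n)),'speed',abs(o['qvel']).max())
p=np.load('side.npz')['p'];q=np.load('scene.npz')['p']
cv2.imwrite('pics/f.png',np.hstack([cv2.resize(p[100:310,200:440],(400,350)),cv2.resize(q[140:410,160:470],(400,350))])[...,::-1])
```

```text
t 21.4 tcp [0.5072 0.1804 0.2366] xang 17.498726832729247 down [ 0.001  0.    -1.   ] w 0.027591159817956595 gf 70.65382719039917 F [-0.3 -0.8 -2.2] q [-0.42  0.26 -0.04  1.89  0.01  0.99 -1.74]
side 343 122 tilt 41.91 offset -0.006 nose len [0.1307 0.1337]
scene 1034 672 tilt 42.08 offset 0.0206 nose len [0.1361 0.1369]
wrist 7854 7621 tilt 42.12 offset 0.019 nose len [0.1313 0.1338]
go [-0.0005  0.0003  0.0006]
nose [0.59765852 0.20892071 0.14604469] dist 0.10012580369788512 lateral 0.0014211065132536255 ang nan speed 0.001978801630353317<stdin>:7: RuntimeWarning: invalid value encountered in arccos
```

View pics/f.png

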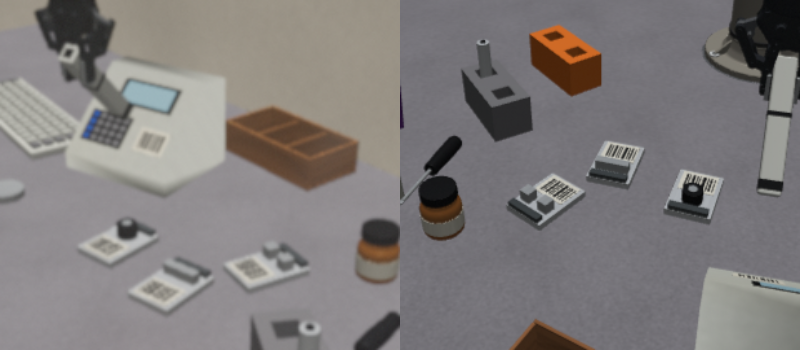

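The composite shows the reader tilted at the console, with its nose at left-panel (120,105), about 10 cm off the label at (150,142). The torch, rack, plates and jar are where they were. I'll hold for a second, then hand in.

Call:
arm_command(plan="0 0 0 0;0 0 0 0;0 0 0 0;0 0 0 0;0 0 0 0;0 0 0 0;0 0 0 0;0 0 0 0;0 0 0 0;0 0 0 0")

```text
clock: 22.8
tcp_pos: [0.507, 0.1803, 0.2362]
orientation: [3.105, 0.478, -0.0]
contact_force: [-0.1, -0.4, -1.2]
grip_width: 0.0273
gripper_force: 70.7
```

```bash
python3 -c "
from bench import ticket
print(ticket.hand_in())"
```

```text
the job is handed in; nothing more can be done
None
```

The job is handed in at about 23 s: the reader scanned the round-specimen plate from about 10 cm above, and now holds still, tilted about 42° to face the console label squarely from 10 cm; no verdict was returned.

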